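# Slide an enclosure down the drilling guide

### The job

Push the white plastic enclosure along the dark wooden drilling guide, in between the two aluminium rails, until it sits square against the steel end stop, ready for drilling. The rails have only just been glued down, so neither the enclosure nor the robot may touch either rail on the way. Only push the enclosure, never lift or tip it, leave everything else where it stands, and draw back clear when done.

Things in the scene. Friction and masses are not known exactly. Their poses are not given: they have to be found in the camera images.
- guide: Drilling guide, fixed: dark wooden board 460 x 230 x 12 mm (top 12 mm above the table). Origin at table height on the lane's centre line; +x is the feed direction, from the open end to the end stop, +y its left. Board from x = -240 to 220 mm; the rails begin at x = -10 mm (lane mouth), the stop's face is at x = 190 mm. The lane is 114 mm wide (y = -57 to 57 mm). Place and angle vary.
- enclosure: White plastic instrument enclosure, a closed box 110 mm long (x), 94 mm wide (y), 55 mm high, about 0.35 kg, loose on the bare board before the lane's mouth, off the centre line and turned up to 0.3 rad. Origin at the centre of its underside; its +x end goes in first. Against the stop its origin is at guide x = 135 mm. Sliding takes a few N.
- rail_left: Left aluminium rail of the guide (guide y from +57 to +72 mm), 200 mm long, 15 mm wide, 16 mm high above the board (its top is 28 mm above the table). Origin at its centre, at the board's top. Must not be touched.
- rail_right: Right aluminium rail, the same size, guide y from -57 to -72 mm. Must not be touched.
- end_stop: Steel bar across the end of the lane, 20 mm thick, 144 mm wide, 40 mm high, fixed on the board; the enclosure's front face comes to rest on its near face. Origin at the centre of its underside, 10 mm behind that face.
- battery: Bystander: black battery pack standing on the table behind the open end of the guide; 42 mm across, 67 mm high. Origin at its underside.
- collet_nut: Bystander: steel collet nut, 24 mm across, 18 mm high, on the board outside the right rail. Origin at its underside.
- clamp_knob: Bystander: black mushroom knob, 28 mm across, 28 mm high, on the board outside the left rail. Origin at its underside.
- screwdriver: Bystander: yellow-handled screwdriver, 190 mm long, lying on the table right of the guide.
- wrench: Bystander: steel wrench, 130 mm long, lying on the table left of the guide.
- drilled_plate: Bystander: white plastic plate with holes, 120 x 80 x 8 mm, lying on the table right of the lane.
- carton: Bystander: cardboard carton 70 x 110 x 45 mm standing on the table beyond the end stop.
Not all that is in view belongs to the job. What is meant by the enclosure is not blue or red, and is the larger of those in its own colour.

How it is judged:
By the outcome, as a careful person would: the job done as asked, in the order asked, and still so for the second after the job is handed in, with the robot touching nothing.
It also fails if it takes over 56 s, if anything falls off the work surface, if the arm or the gripper's body presses on something with over 40 N, if the wrist force passes 120 N, or if a joint passes its speed limit or range.

### The arm

A 6-joint arm with a two-finger parallel gripper is mounted at the origin on the work surface. World frame = base frame: x ahead of the robot, y to its left, z up, the work surface at z = 0. Lengths are in m, angles in rad, forces in N, time in s.
With the tool pointing down it reaches from about 0.375 to 0.925 m from the base axis. Payload 5.7 kg.
Tool frame: the origin (TCP) lies at the very end of the fingers, on their centre line; the grasp point (between the pads) lies behind it (arm.grip_depth is the x of the grasp point in the tool frame, in m); x points along the fingers, z is the direction in which the jaws open and shut, and the axes are right-handed (so a half turn about x gives the same grasp; the last joint's range is limited). The gripper opens to 88 mm and grips with 3 to 60 N. Pads are 20 mm wide; open, the fingers measure 115 mm over their backs; the gripper's body (75 mm by 178 mm) begins 61 mm behind the grasp point.
Start: joints at [1.105, 0.359, 1.51, -0, 1.272, -0.115], TCP at [0.206, 0.563, 0.223] pointing down, gripper open.
Joint ranges: [-2.97, 2.97], [-1.01, 2.36], [0.21, 2.38], [-0.96, 4.11], [0.2, 2.71], [-2.98, 2.98]. Speed limits (rad/s): [2.39, 2.39, 3.14, 3.14, 3.14, 3.14].

### API

Orientations are given as a rotation vector (axis times angle).
In Python, from plant import arm, imaging gives the robot as it stands.
- The arm moves only by the tool servo_tool, never from a script. Its argument "plan" is a list of rows, each a list of 7 numbers: the turn, a rotation vector about the world's x, y, z in degrees, then the shift along the world's x, y, z in m, then the finger opening in m, from 0 to 0.0878. In form: [[ax, ay, az, dx, dy, dz, claw], ...]. A call has 1 to 20 rows; each row is the pose to reach, as a shift and turn from the pose commanded when the call began; what a row does not reach only later rows make up. A row lasts 1/8 s, in which the tool goes at most 62.5 mm and 10.7 degrees, less where a joint would pass 70% of its speed; a pose out of reach is approached as far as the arm can. A call with a gripper value outside its range is refused whole. The fingers move at their own pace and stop on an object; "squeeze" is the grip in N (left out, the last holds). Time passes only in rows, so rows that repeat a pose let the fingers close. It gives the time, the measured TCP pose, the force and the opening at its end, in the units of the state.
- arm.get_obs(): the state, without advancing time (a new reading comes with each control period).
- imaging.capture(name): name is "scene" or "top" or "wrist"; returns a dict with "img" (480x640x3 uint8, red, green, blue), "fx", "fy", "cx", "cy" (pixels), "k1" (the pictures are not rectified: a ray, as slopes to the right and down, at radius r is drawn at 1 + k1 r^2 times it, then the intrinsics apply), "rvec" (rotation vector, rad) and "tvec" (3), from world to camera coordinates, as OpenCV has them. Camera axes: x right, y down, z forward; pixel columns grow to the right and rows downward; lengths in m; the calibration is good to about 2 mm. A picture is of the moment at which its call begins. There is no depth.
- arm.sign_off(): hands the job in, once; it reports no verdict.
The state is a dict: "time_s": time; "joint_pos": joint angles; "joint_vel": joint speeds; "tau": joint torques, N m; "position": TCP position; "orientation": TCP orientation; "force": force on the tool from outside, world axes, zero at the start; "ft_torque": the same for the moment, N m; "width": finger opening in m.
Only numpy, scipy, OpenCV 4.12 (cv2) and the standard library are available. Lean on these libraries where they do the work, as an engineer would, in place of code of your own. Each camera call takes 0.05 s, during which the arm holds its last target.

## Working session

There is one attempt and no reset: what is moved stays moved. The work goes in short steps, Python scripts to look and compute and a tool call to move; the robot and the scene stay as the last step left them, time stands still between calls to the robot, and variables do not carry over. Pictures are saved under pics/ and viewed, and the job is handed in when it is done.

Besides the shell and the picture viewer there is one more tool, called after "Emit:" as name([rows], argument=value, ...), one row to a line, values as JSON. servo_tool: Moves the arm, as the interface text tells. Its arguments: {"type":"object","properties":{"plan":{"type":"array","items":{"type":"array","items":{"type":"number"}}},"squeeze":{"type":"number"}},"required":["plan"]}

```bash
mkdir -p pics; ls; python3 - <<'E'
from plant import arm, imaging
import cv2
for n in ("scene","top","wrist"):
    c=imaging.capture(n); cv2.imwrite(f"pics/{n}0.png",c["img"][:,:,::-1])
    print(n,{k:v for k,v in c.items() if k!="img"})
print(arm.get_obs(), arm.grip_depth)
E
```

```text
pics
scene {'fx': 601.5732853734406, 'fy': 601.5732853734406, 'cx': 321.6154682674236, 'cy': 227.47223315418304, 'k1': -0.18033113325116298, 'rvec': array([ 1.01404008,  2.36939075, -1.09279563]), 'tvec': array([ 0.41379076, -0.21974815,  1.76679337])}
top {'fx': 600.0290869700112, 'fy': 600.0290869700112, 'cx': 327.62301683572036, 'cy': 245.95994943391244, 'k1': -0.0015582936171226708, 'rvec': array([ 2.14462614, -2.09185894,  0.20743268]), 'tvec': array([-0.05001885,  0.58005726,  1.12103771])}
wrist {'fx': 387.02488700622865, 'fy': 387.02488700622865, 'cx': 323.5925623408174, 'cy': 244.08007660468363, 'k1': -0.07197532363535034, 'rvec': array([-2.38356672, -1.66686423, -0.22633397]), 'tvec': array([-0.59891059, -0.0327262 ,  0.39053419])}
{'time_s': 0.15, 'joint_pos': array([ 1.10490787e+00,  3.59330261e-01,  1.51115487e+00, -1.37727520e-05,
        1.27249702e+00, -1.15074252e-01]), 'joint_vel': array([-0.00055464, -0.00264033, -0.00390955,  0.00013443, -0.00035962,
        0.00141788]), 'tau': array([-1.86040751e-06, -5.15757430e+01, -2.71007717e+01,  6.76160795e-02,
        3.06584069e-02, -9.04311514e-05]), 'position': array([0.20596142, 0.56299239, 0.22201925]), 'orientation': array([-0.94773516,  1.35623302,  0.94662482]), 'force': array([ 0.68309435, -0.35028663,  0.49294654]), 'ft_torque': array([-0.02876575, -0.02228984,  0.01239822]), 'width': 0.0877170994325692} -0.0187
```

View pics/scene0.png

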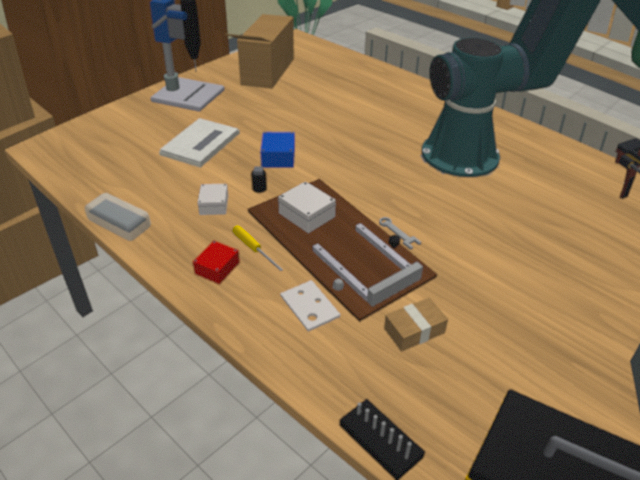

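View pics/top0.png

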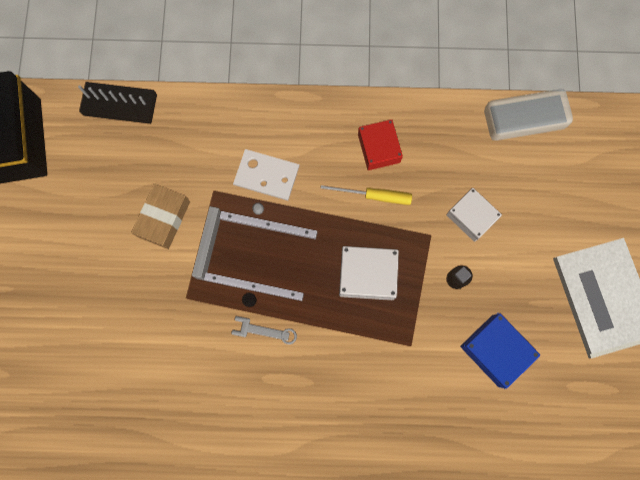

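View pics/wrist0.png

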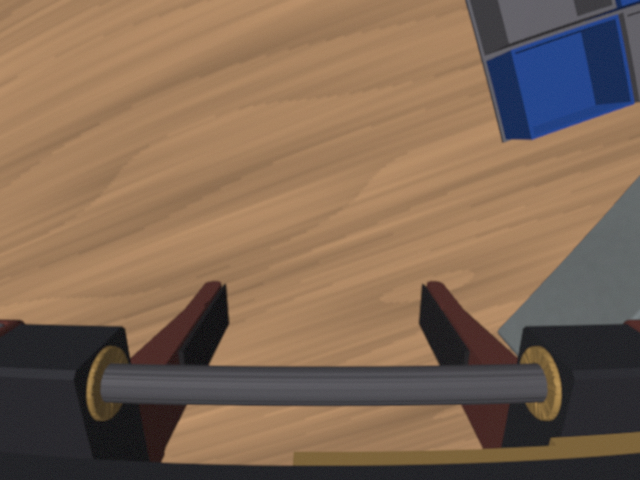

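The top view shows two white boxes that could be the enclosure: the larger at (369,272) on the board before the lane, and a smaller one at (474,213) off the board. The larger one fits. The blue box (500,350) and the red one (381,144) are ruled out. I'll confirm with an enlarged crop.

```bash
python3 - <<'E'
import cv2
im=cv2.imread("pics/top0.png")
c=im[170:360,175:515]
cv2.imwrite("pics/topcrop.png",cv2.resize(c[:, :200],None,fx=4,fy=4*0.75*1.0,interpolation=cv2.INTER_CUBIC)[:600])
cv2.imwrite("pics/topcropB.png",cv2.resize(im[185:355,310:510],None,fx=3.5,fy=3.5,interpolation=cv2.INTER_CUBIC))
E
```

```text
(no output)
```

View pics/topcropB.png

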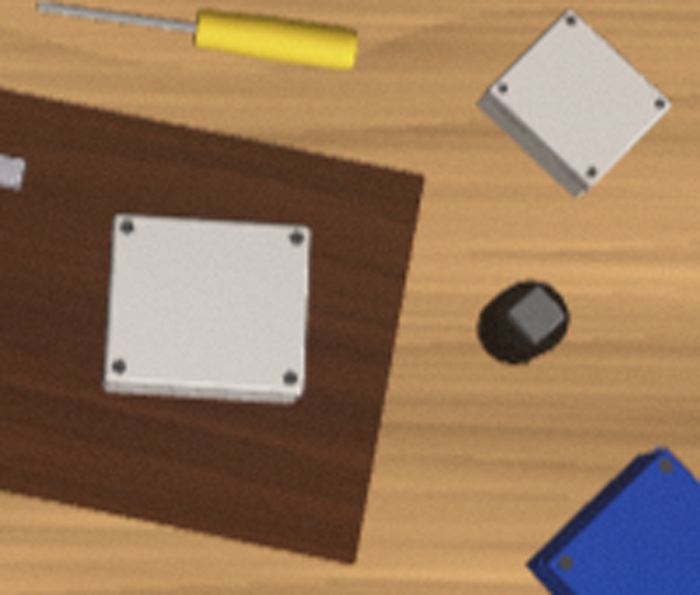

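View pics/topcrop.png

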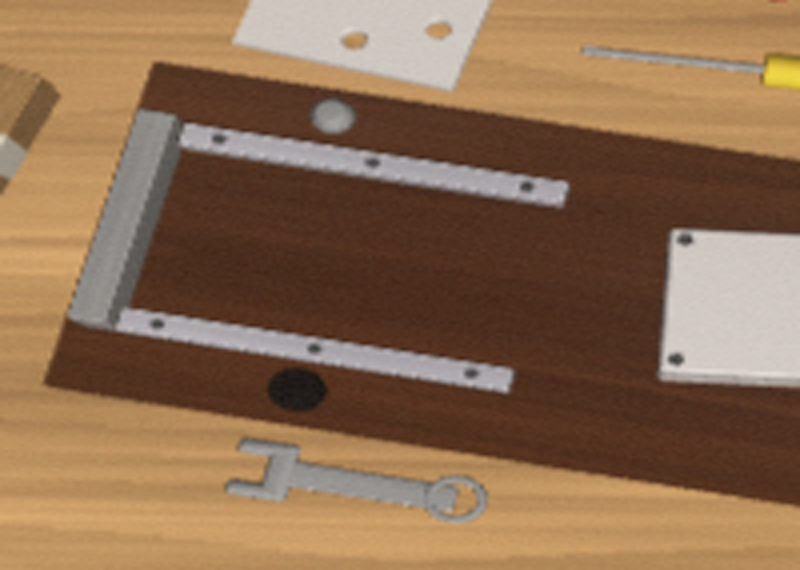

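The crop confirms it: the larger white box, with four screws, sits on the dark board ahead of the lane. The lane runs left towards the steel stop. Next I'll fit the poses.

```bash
cat > h.py <<'E'
import numpy as np, cv2
from scipy.optimize import minimize
U=4
def cam(c): return dict(R=cv2.Rodrigues(np.array(c["rvec"]))[0],t=np.array(c["tvec"]),c=c)
def proj(c,P):
    R=cv2.Rodrigues(np.array(c["rvec"]))[0]
    q=P@R.T+np.array(c["tvec"]); s=q[:,:2]/q[:,2:]
    r2=(s**2).sum(1,keepdims=True); s=s*(1+c["k1"]*r2)
    return s*[c["fx"],c["fy"]]+[c["cx"],c["cy"]]
def back(c,uv,z):
    K=np.array([[c["fx"],0,c["cx"]],[0,c["fy"],c["cy"]],[0,0,1.]])
    R=cv2.Rodrigues(np.array(c["rvec"]))[0]
    s=(np.array(uv,float)-[c["cx"],c["cy"]])/[c["fx"],c["fy"]]
    d=s.copy()
    for _ in range(20): d=s/(1+c["k1"]*(d**2).sum(1,keepdims=True))
    ray=np.c_[d,np.ones(len(d))]@R; o=-R.T@np.array(c["tvec"])
    return o+ray*((z-o[2])/ray[:,2:])
def box(pose,cx,cy,z0,l,w,h):
    P=np.array([[cx+i*l/2,cy+j*w/2,z] for i in(-1,1) for j in(-1,1) for z in (z0,z0+h)])
    x,y,a=pose; C,S=np.cos(a),np.sin(a)
    return np.c_[P[:,0]*C-P[:,1]*S+x,P[:,0]*S+P[:,1]*C+y,P[:,2]]
def sil(c,boxes,shape):
    m=np.zeros((shape[0]*U,shape[1]*U),np.uint8)
    for B in boxes:
        p=(proj(c,B)+0.5)*U-0.5
        cv2.fillConvexPoly(m,np.round(cv2.convexHull(p.astype(np.float32))*16).astype(np.int32),1,shift=4)
    return m
def fit(c,mask,gen,x0):
    big=cv2.resize(mask.astype(np.float32),None,fx=U,fy=U,interpolation=cv2.INTER_LINEAR)
    big=(big>0.5).astype(np.uint8)
    f=lambda p: int((sil(c,gen(p),mask.shape)!=big).sum())
    best=None
    sp=np.array([[0,0,0],[.01,0,0],[0,.01,0],[0,0,.06]])
    x=np.array(x0,float)
    for k in range(3):
        r=minimize(f,x,method="Nelder-Mead",options=dict(initial_simplex=x+sp/(1+2*k),xatol=1e-5,fatol=1))
        x=r.x
    return x,r.fun/big.sum()
ENC=lambda p:[box(p,0,0,.012,.110,.094,.055)]
BOARD=lambda p:[box(p,-.01,0,0,.46,.23,.012)]
RAILS=lambda p:[box(p,.09,s*.0645,.012,.2,.015,.016) for s in(1,-1)]
def comp(m,uv):
    n,l=cv2.connectedComponents(m.astype(np.uint8)); return l==l[uv[1],uv[0]]
def rel(g,e):
    d=e[:2]-g[:2]; C,S=np.cos(g[2]),np.sin(g[2])
    return np.array([C*d[0]+S*d[1],-S*d[0]+C*d[1],e[2]-g[2]])
E
cat > m0.py <<'E'
from h import *; from plant import arm,imaging
c=imaging.capture("top"); im=c["img"].astype(int); hsv=cv2.cvtColor(c["img"],cv2.COLOR_RGB2HSV)
V=hsv[:,:,2];S=hsv[:,:,1]
w=comp((S<60)&(V>110),(369,272))
dark=(V<115)
d=comp(dark,(320,272)); 
roi=np.zeros_like(V);roi[195:310,195:325]=1
rails=(S<60)&(V>140)&(roi>0)
rl=comp(rails,(253,286))|comp(rails,(268,224))
hull=cv2.convexHull(np.argwhere(d)[:,::-1].astype(np.int32)); bm=np.zeros_like(V);cv2.fillConvexPoly(bm,hull,1)
dbg=np.dstack([w*255,bm*120,rl*255]).astype(np.uint8); cv2.imwrite("pics/dbg0.png",dbg)
print(back(c,[[320,272],[205,245],[369,272]],.012))
q=back(c,[[204,243],[312,270]],.012)
a=np.arctan2(*(q[0]-q[1])[[1,0]])
mid=q[1]
g,fg=fit(c,bm,BOARD,[mid[0],mid[1],a]); r,fr=fit(c,rl,RAILS,[mid[0],mid[1],a])
e,fe=fit(c,w,ENC,[*back(c,[[369,272]],.05)[0][:2],a])
print("board",g,fg,"\nrails",r,fr,"\nenc",e,fe,"\nrel",rel(g,e),rel(r,e))
v=c["img"][:,:,::-1].copy()
for B in BOARD(g)+RAILS(r)+ENC(e): cv2.polylines(v,[np.round(cv2.convexHull(proj(c,B).astype(np.float32))).astype(int)],True,(0,255,0),1)
cv2.imwrite("pics/fit0.png",np.vstack([cv2.resize(v[180:360,175:475],None,fx=2.6,fy=2.6)]))
c=imaging.capture("scene");v=c["img"][:,:,::-1].copy()
for B in BOARD(g)+RAILS(r)+ENC(e): cv2.polylines(v,[np.round(cv2.convexHull(proj(c,B).astype(np.float32))).astype(int)],True,(0,255,0),1)
cv2.imwrite("pics/fit0s.png",cv2.resize(v[170:330,230:450],None,fx=3.5,fy=3.5))
E
python3 m0.py
```

```text
[[ 0.5359814  -0.02134105  0.012     ]
 [ 0.58575127  0.21464747  0.012     ]
 [ 0.53846029 -0.12041365  0.012     ]]
board [0.54969874 0.01012354 1.38793627] 0.00609613529864487 
rails [ 5.29542353e-01 -1.08561290e-04  1.40904174e+00] 0.9942372217769662 
enc [ 0.53202641 -0.11678324  1.52803781] 0.040482022570203835 
rel [-0.12800452 -0.00569938  0.14010154] [-0.11475157 -0.0212421   0.11899607]
```

View pics/fit0.png

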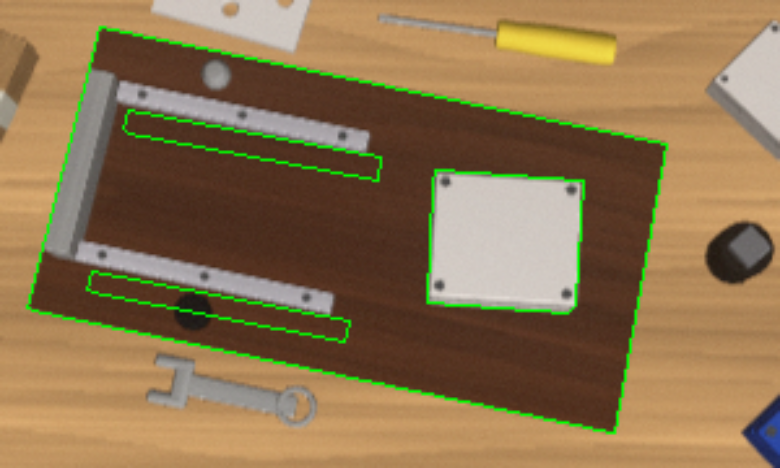

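View pics/fit0s.png

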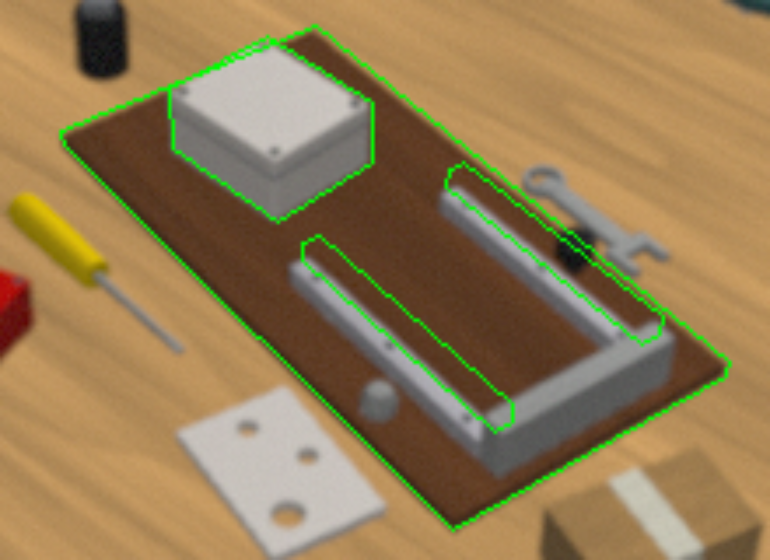

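View pics/dbg0.png

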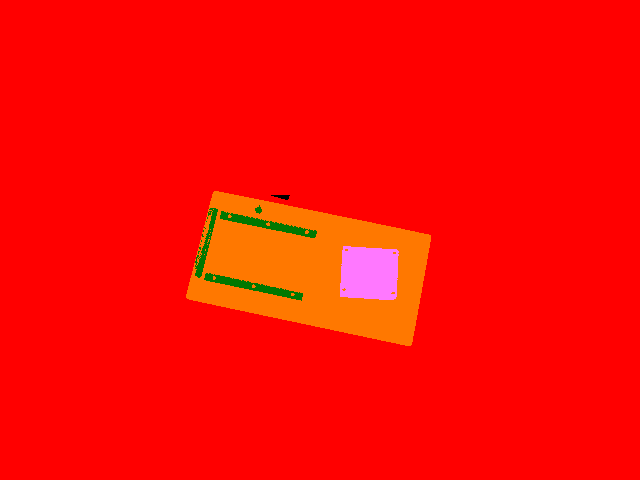

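Board and enclosure fits match both views. The rail seed landed on a screw, so I'll fix that and fit the rails too, plus a scene-camera fit of the enclosure.

```bash
cat > m1.py <<'E'
from h import *; from plant import arm,imaging
import sys
tag=sys.argv[1]; g0=[0.5497,0.0101,1.388]
def hullmask(m):
    h=cv2.convexHull(np.argwhere(m)[:,::-1].astype(np.int32)); b=np.zeros(m.shape,np.uint8);cv2.fillConvexPoly(b,h,1);return b
def biggest(m):
    n,l,s,_=cv2.connectedComponentsWithStats(m.astype(np.uint8)); return l==1+np.argmax(s[1:,4])
def enc(c,e0,off=0):
    im=cv2.medianBlur(c["img"],3); hsv=cv2.cvtColor(im,cv2.COLOR_RGB2HSV)
    near=cv2.dilate(sil(c,ENC(e0),(480,640))[::U,::U],np.ones((9,9)))>0
    m=hullmask(biggest((hsv[:,:,1]<70)&(hsv[:,:,2]>85)&near)); return fit(c,m,ENC,e0)
if __name__=="__main__":
    c=imaging.capture("top"); im=cv2.medianBlur(c["img"],3); hsv=cv2.cvtColor(im,cv2.COLOR_RGB2HSV)
    w=(hsv[:,:,1]<60)&(hsv[:,:,2]>120)
    near=cv2.dilate(sil(c,RAILS(g0),(480,640))[::U,::U],np.ones((3,3)))>0
    rl=np.zeros(w.shape,np.uint8)
    for B in RAILS(g0):
        p=np.round(cv2.convexHull(proj(c,B).astype(np.float32))).astype(np.int32)
        n=np.zeros(w.shape,np.uint8);cv2.fillConvexPoly(n,p,1);n=cv2.dilate(n,np.ones((5,5)))
        rl|=hullmask(biggest(w&(n>0)))
    r,fr=fit(c,rl,RAILS,g0)
    e,fe=enc(c,[0.532,-0.1168,1.528])
    s=imaging.capture("scene"); es,fs=enc(s,e)
    print("rails",r,fr,"enc top",e,fe,"enc scene",es,fs)
    print("rel",rel(np.array(g0),e),rel(r,e),rel(r,es))
    for n,cc,(a,b,x,y),k in(("t",c,(180,360,175,475),2.6),("s",s,(170,330,230,450),3.5)):
        v=cc["img"][:,:,::-1].copy()
        for B in RAILS(r)+ENC(e): cv2.polylines(v,[np.round(cv2.convexHull(proj(cc,B).astype(np.float32))).astype(int)],True,(0,255,0),1)
        cv2.imwrite(f"pics/fit{tag}{n}.png",cv2.resize(v[a:b,x:y],None,fx=k,fy=k))
E
python3 m1.py 1
```

```text
rails [0.5499994  0.01056221 1.38760081] 0.07789855072463768 enc top [ 0.5319008  -0.11685438  1.53458614] 0.022770793439347264 enc scene [ 0.53516934 -0.11583787  1.53519178] 0.02326435655687523
rel [-0.12807476 -0.00557512  0.14658614] [-0.12858155 -0.00541606  0.14698533] [-0.1269866  -0.00844472  0.14759097]
```

```bash
cat > t.py <<'E'
import numpy as np
from scipy.spatial.transform import Rotation as Ro
from plant import arm
G=np.array([0.550,0.0104,1.388])
def tgt(gx,gy): 
    C,S=np.cos(G[2]),np.sin(G[2]); return np.array([G[0]+C*gx-S*gy,G[1]+S*gx+C*gy])
def pose():
    o=arm.get_obs(); R=Ro.from_rotvec(o["orientation"]).as_matrix()
    p=o["position"]; d=p[:2]-G[:2];C,S=np.cos(G[2]),np.sin(G[2])
    print("t",o["time_s"],"pos",p.round(4),"guide xy",np.round([C*d[0]+S*d[1],-S*d[0]+C*d[1]],4),"toolx",R[:,0].round(3),"jaw deg",np.degrees(np.arctan2(R[1,2],R[0,2])).round(2),"F",o["force"].round(2),"w",o["width"],"q",o["joint_pos"].round(2))
    return p,R
E
python3 - <<'E'
from t import *
p,R=pose()
print("guide deg",np.degrees(G[2]))
for a in [(-.128,-.095),(-.128,-.057),(-.22,0),(.07,0)]: print(a,tgt(*a),tgt(*a)-p[:2])
E
```

```text
t 0.35 pos [0.2061 0.5633 0.2224] guide xy [0.4812 0.4387] toolx [-0. -0. -1.] jaw deg 69.9 F [-0.84  0.16  0.4 ] w 0.08784528026606148 q [ 1.1   0.36  1.51 -0.    1.27 -0.12]
guide deg 79.52654196415826
(-0.128, -0.095) [ 0.62014938 -0.13273652] [ 0.41403903 -0.69603818]
(-0.128, -0.057) [ 0.58278249 -0.12582888] [ 0.37667214 -0.68913054]
(-0.22, 0) [ 0.5100084  -0.20593463] [ 0.30389805 -0.76923629]
(0.07, 0) [0.5627246  0.07923375] [ 0.35661425 -0.48406791]
```

Emit:
servo_tool([
  [0, 0, 2, 0.02, -0.03, 0, 0.07],
  [0, 0, 4, 0.05, -0.08, 0, 0.07],
  [0, 0, 6, 0.08, -0.13, 0, 0.07],
  [0, 0, 8, 0.11, -0.18, 0, 0.07],
  [0, 0, 9.6, 0.14, -0.23, 0, 0.07],
  [0, 0, 9.6, 0.17, -0.28, 0, 0.07],
  [0, 0, 9.6, 0.2, -0.33, 0, 0.07],
  [0, 0, 9.6, 0.23, -0.38, 0, 0.07],
  [0, 0, 9.6, 0.26, -0.43, 0, 0.07],
  [0, 0, 9.6, 0.29, -0.48, 0, 0.07],
  [0, 0, 9.6, 0.32, -0.53, 0, 0.07],
  [0, 0, 9.6, 0.35, -0.58, 0, 0.07],
  [0, 0, 9.6, 0.38, -0.63, 0, 0.07],
  [0, 0, 9.6, 0.4, -0.67, 0, 0.07],
  [0, 0, 9.6, 0.414, -0.696, 0, 0.07],
  [0, 0, 9.6, 0.414, -0.696, -0.04, 0.07],
  [0, 0, 9.6, 0.414, -0.696, -0.08, 0.07],
  [0, 0, 9.6, 0.414, -0.696, -0.11, 0.07],
  [0, 0, 9.6, 0.414, -0.696, -0.12, 0.07],
  [0, 0, 9.6, 0.414, -0.696, -0.12, 0.07],
])

```text
time_s: 2.85
position: [0.6201, -0.1325, 0.1025]
orientation: [-1.073, 1.291, 1.074]
force: [0.4, -0.1, 0.2]
width: 0.0701
```

```bash
python3 - <<'E'
from t import *; from h import *; from plant import imaging
p,R=pose()
c=imaging.capture("top"); cv2.imwrite("pics/a1.png",cv2.resize(c["img"][150:370,175:515,::-1],None,fx=2.3,fy=2.3))
c=imaging.capture("scene"); cv2.imwrite("pics/a1s.png",cv2.resize(c["img"][130:330,200:450,::-1],None,fx=3,fy=3))
E
```

```text
t 2.85 pos [ 0.6201 -0.1325  0.1025] guide xy [-0.1278 -0.0949] toolx [-0.001  0.    -1.   ] jaw deg 79.5 F [ 0.44 -0.14  0.18] w 0.07012103908762839 q [-0.32  0.53  1.56 -0.    1.06 -1.71]
```

View pics/a1.png

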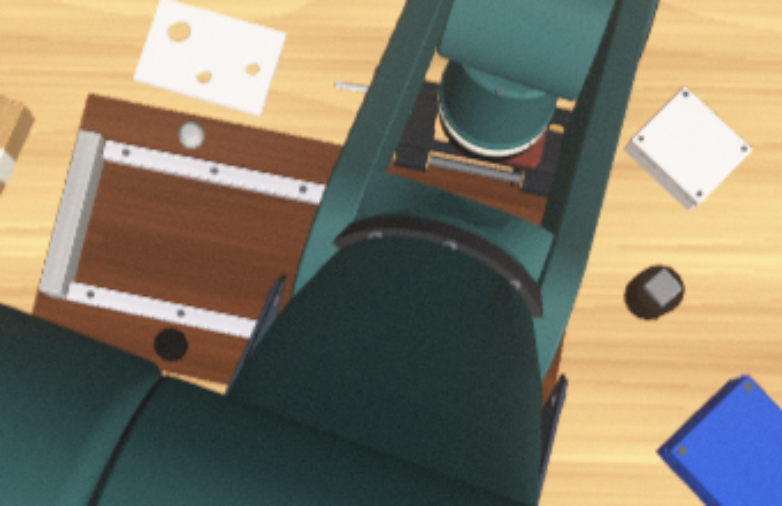

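View pics/a1s.png

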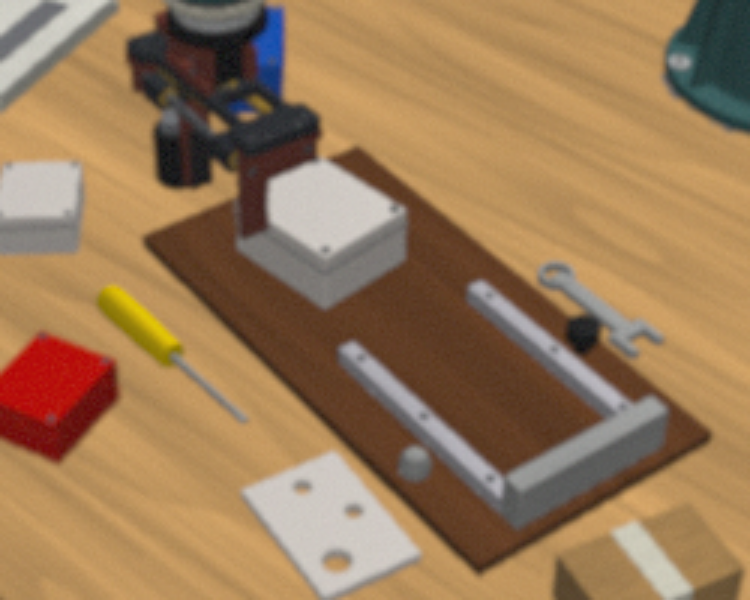

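The tool is over the right side of the enclosure as planned. Next: descend, then push sideways along guide +y with two aligned fingers to square and centre it.

Emit:
servo_tool([
  [0, 0, 0, 0, 0, -0.03, 0.07],
  [0, 0, 0, 0, 0, -0.06, 0.07],
  [0, 0, 0, 0, 0, -0.072, 0.07],
  [0, 0, 0, 0, 0, -0.072, 0.07],
  [0, 0, 0, -0.0098, 0.0018, -0.072, 0.07],
  [0, 0, 0, -0.0167, 0.0031, -0.072, 0.07],
  [0, 0, 0, -0.0197, 0.0036, -0.072, 0.07],
  [0, 0, 0, -0.0226, 0.0042, -0.072, 0.07],
  [0, 0, 0, -0.0256, 0.0047, -0.072, 0.07],
  [0, 0, 0, -0.0285, 0.0053, -0.072, 0.07],
  [0, 0, 0, -0.0315, 0.0058, -0.072, 0.07],
  [0, 0, 0, -0.0344, 0.0064, -0.072, 0.07],
  [0, 0, 0, -0.0374, 0.0069, -0.072, 0.07],
  [0, 0, 0, -0.0374, 0.0069, -0.072, 0.07],
])

```text
time_s: 4.7
position: [0.5823, -0.1255, 0.0306]
orientation: [-1.073, 1.291, 1.074]
force: [-0.3, -0.6, -0.1]
width: 0.0699
```

```bash
python3 - <<'E'
from t import *; from h import *; from plant import imaging
p,R=pose()
c=imaging.capture("scene"); cv2.imwrite("pics/a2s.png",cv2.resize(c["img"][130:330,200:450,::-1],None,fx=3,fy=3))
E
```

```text
t 4.7 pos [ 0.5823 -0.1255  0.0306] guide xy [-0.1278 -0.0564] toolx [-0.001  0.    -1.   ] jaw deg 79.49 F [-0.29 -0.58 -0.06] w 0.06985481650801129 q [-0.33  0.58  1.7  -0.    0.87 -1.72]
```

View pics/a2s.png

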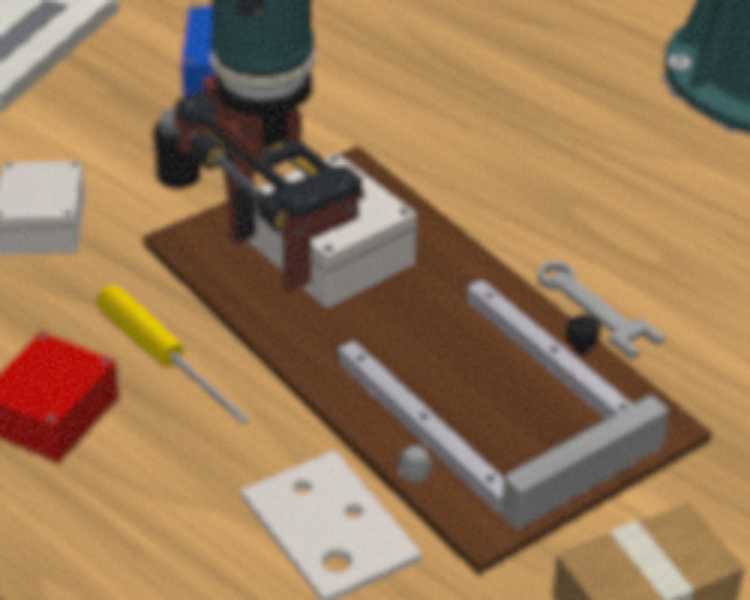

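The enclosure followed. I'll back off, lift, turn −90° and go behind it, staying high.

Emit:
servo_tool([
  [0, 0, 0, 0.015, -0.003, 0, 0.07],
  [0, 0, 0, 0.033, -0.006, 0.005, 0.07],
  [0, 0, 0, 0.033, -0.006, 0.05, 0.07],
  [0, 0, 0, 0.033, -0.006, 0.1, 0.07],
  [0, 0, -10, 0.03, -0.01, 0.13, 0.07],
  [0, 0, -20, 0.02, -0.025, 0.13, 0.06],
  [0, 0, -30, 0.01, -0.04, 0.13, 0.06],
  [0, 0, -40, -0.01, -0.055, 0.13, 0.06],
  [0, 0, -50, -0.025, -0.07, 0.13, 0.06],
  [0, 0, -60, -0.04, -0.085, 0.13, 0.06],
  [0, 0, -70, -0.06, -0.095, 0.13, 0.06],
  [0, 0, -80, -0.07, -0.1, 0.13, 0.06],
  [0, 0, -90, -0.076, -0.1, 0.13, 0.06],
  [0, 0, -90, -0.076, -0.1, 0.13, 0.06],
  [0, 0, -90, -0.076, -0.1, 0.13, 0.06],
])

```text
time_s: 6.62
position: [0.5074, -0.2258, 0.1607]
orientation: [0.141, 1.566, -0.141]
force: [-0.1, 0.2, 0.1]
width: 0.06
```

```bash
python3 - <<'E'
from t import *; from h import *; from plant import imaging
p,R=pose()
for n,(a,b,x,y),k in(("top",(150,370,175,515),2.3),("scene",(130,330,200,450),3)):
    c=imaging.capture(n); cv2.imwrite(f"pics/a3{n}.png",cv2.resize(c["img"][a:b,x:y,::-1],None,fx=k,fy=k))
E
```

```text
t 6.625 pos [ 0.5074 -0.2258  0.1607] guide xy [-0.24   -0.0011] toolx [ 0.  0. -1.] jaw deg -10.3 F [-0.11  0.23  0.12] w 0.06002743716406582 q [-0.54  0.36  1.68  0.    1.1  -0.36]
```

View pics/a3top.png

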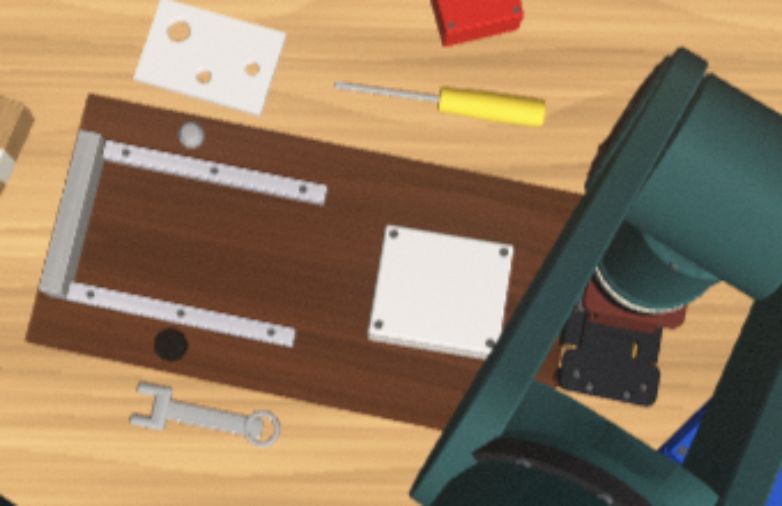

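View pics/a3scene.png

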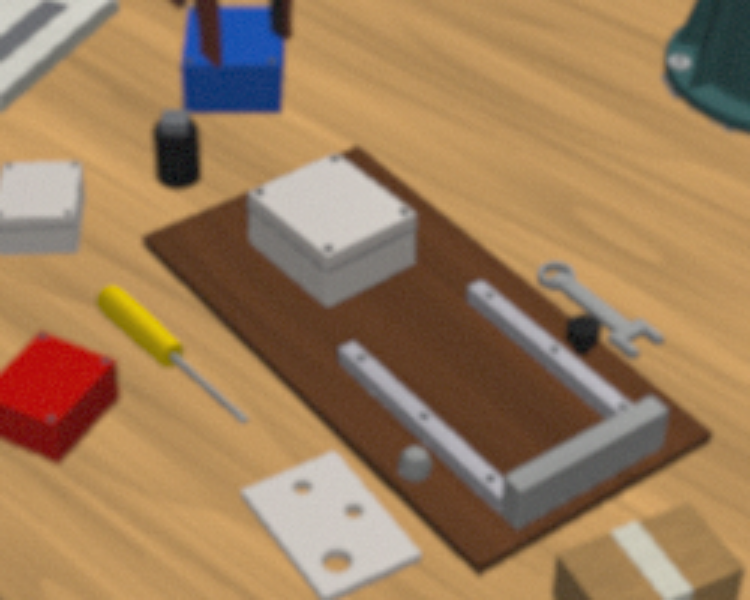

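Both views show the enclosure nearly square to the guide. I'll measure the pose from each camera.

```bash
python3 - x <<'E'
from m1 import *; from t import pose,tgt,G
s=imaging.capture("scene")
x,y=tgt(-.128,.003)
es,f=enc(s,[x,y,1.40]); print("scene",es,f,rel(G,es))
# top: screws/edges visible -> front and right edges via partial mask
c=imaging.capture("top"); im=cv2.medianBlur(c["img"],3); hsv=cv2.cvtColor(im,cv2.COLOR_RGB2HSV)
near=cv2.dilate(sil(c,ENC(es),(480,640))[::U,::U],np.ones((9,9)))>0
w=biggest((hsv[:,:,1]<70)&(hsv[:,:,2]>85)&near)
print(w.sum(), near.sum())
m=hullmask(w); et,f=fit(c,m,ENC,es); print("top",et,f,rel(G,et))
E
```

```text
scene [ 0.5269879  -0.11088466  1.4326924 ] 0.02763631846975531 [-0.12344711  0.00058157  0.0446924 ]
2914 4023
top [ 0.52400182 -0.11165943  1.42713339] 0.035176088585463325 [-0.12475177  0.00337706  0.03913339]
```

Both cameras agree: enclosure at x ≈ −0.124, y ≈ +1 to +3 mm, turned 0.04 rad. I'll go down behind it and push to just before the mouth, so the two fingers square it, then look.

Emit:
servo_tool([
  [0, 0, -0.2, 0.0008, 0.0098, -0.04, 0.06],
  [0, 0, -0.2, 0.0008, 0.0098, -0.09, 0.06],
  [0, 0, -0.2, 0.0008, 0.0098, -0.12, 0.06],
  [0, 0, -0.2, 0.0008, 0.0098, -0.125, 0.06],
  [0, 0, -0.2, 0.0026, 0.0197, -0.125, 0.06],
  [0, 0, -0.2, 0.0054, 0.0344, -0.125, 0.06],
  [0, 0, -0.2, 0.0072, 0.0442, -0.125, 0.06],
  [0, 0, -0.2, 0.0081, 0.0492, -0.125, 0.06],
  [0, 0, -0.2, 0.009, 0.0541, -0.125, 0.06],
  [0, 0, -0.2, 0.0099, 0.059, -0.125, 0.06],
  [0, 0, -0.2, 0.0108, 0.0639, -0.125, 0.06],
  [0, 0, -0.2, 0.0117, 0.0688, -0.125, 0.06],
  [0, 0, -0.2, 0.0126, 0.0737, -0.125, 0.06],
  [0, 0, -0.2, 0.0136, 0.0787, -0.125, 0.06],
  [0, 0, -0.2, 0.0145, 0.0836, -0.125, 0.06],
  [0, 0, -0.2, 0.0154, 0.0885, -0.125, 0.06],
  [0, 0, -0.2, 0.0154, 0.0885, -0.125, 0.06],
])

```text
time_s: 8.95
position: [0.5219, -0.1362, 0.0354]
orientation: [0.147, 1.567, -0.146]
force: [-0.6, 0.1, 0.2]
width: 0.0601
```

```bash
cat > look.py <<'E'
from m1 import *; from t import pose,tgt,G
pose()
x,y=tgt(float(sys.argv[2]),.001)
for n,(a,b,xx,yy),k in(("top",(150,370,175,515),2.3),("scene",(130,330,200,450),3)):
    c=imaging.capture(n)
    im=cv2.medianBlur(c["img"],3); hsv=cv2.cvtColor(im,cv2.COLOR_RGB2HSV)
    e,f=enc(c,[x,y,G[2]]); print(n,e,f,"rel",rel(G,e))
    v=c["img"][:,:,::-1].copy()
    for B in RAILS(G)+ENC(e): cv2.polylines(v,[np.round(cv2.convexHull(proj(c,B).astype(np.float32))).astype(int)],True,(0,255,0),1)
    cv2.imwrite(f"pics/{sys.argv[1]}{n}.png",cv2.resize(c["img"][a:b,xx:yy,::-1],None,fx=k,fy=k))
    cv2.imwrite(f"pics/{sys.argv[1]}{n}_fit.png",cv2.resize(v[a:b,xx:yy],None,fx=k,fy=k))
E
python3 look.py a4 -0.085
```

```text
t 8.95 pos [ 0.5219 -0.1362  0.0354] guide xy [-0.1493  0.001 ] toolx [-0.001  0.001 -1.   ] jaw deg -10.69 F [-0.59  0.09  0.24] w 0.06011928088559758 q [-0.38  0.51  1.82  0.    0.81 -0.2 ]
top [ 0.53512584 -0.05832718  1.34267172] 2.0043881963876875 rel [-0.07028595  0.00213312 -0.04532828]
scene [ 0.53558279 -0.0699432   1.37252768] 0.02821491485613623 rel [-0.08162538 -0.00042778 -0.01547232]
```

View pics/a4top.png

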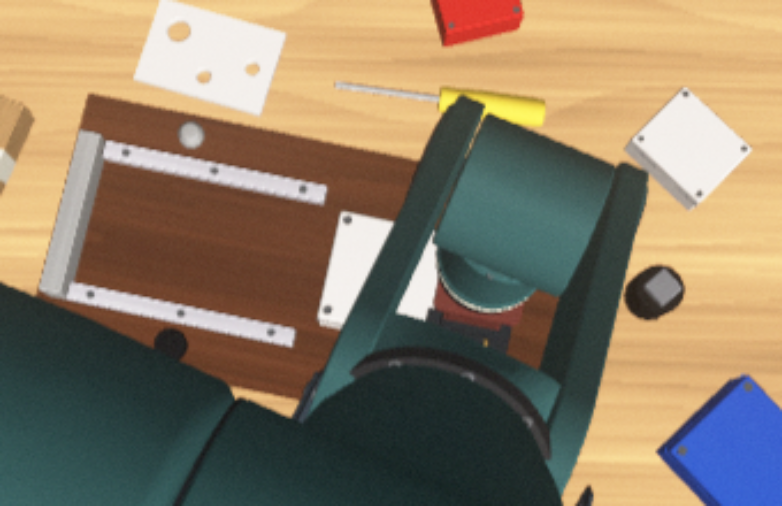

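View pics/a4scene_fit.png

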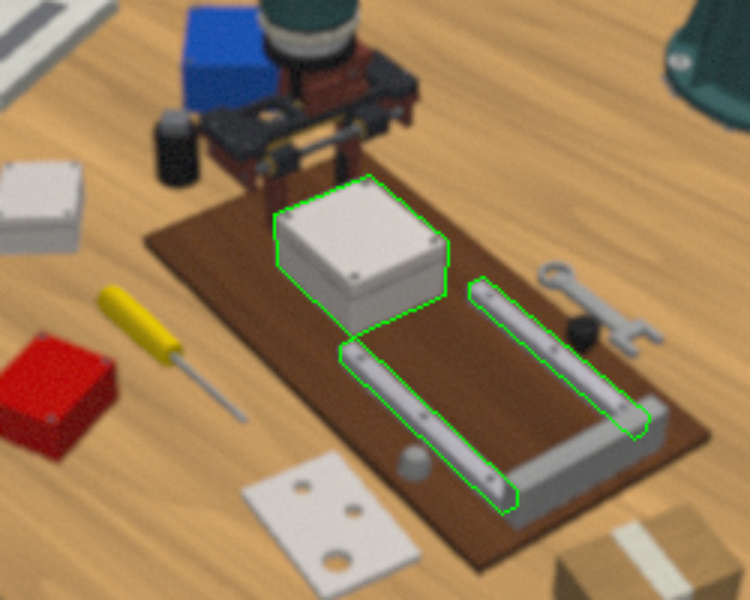

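```bash
python3 - x <<'E'
from m1 import *; from t import *
c=imaging.capture("top")
q=back(c,[[175+341/2.3,150+212/2.3],[175+319/2.3,150+322/2.3]],.067)
for p in q: print(rel(G,np.array([p[0],p[1],0]))[:2])
q=back(c,[[175+326/2.3,150+203/2.3],[175+295/2.3,150+328/2.3]],.028)
for p in q: print("rail",rel(G,np.array([p[0],p[1],0]))[:2])
cv2.imwrite("pics/a5.png",cv2.resize(c["img"][220:320,290:380,::-1],None,fx=6,fy=6,interpolation=cv2.INTER_CUBIC))
E
```

```text
[-0.03005584 -0.04261495]
[-0.03152504  0.05277957]
rail [-0.01365789 -0.05555175]
rail [-0.01058182  0.05760178]
```

View pics/a5.png

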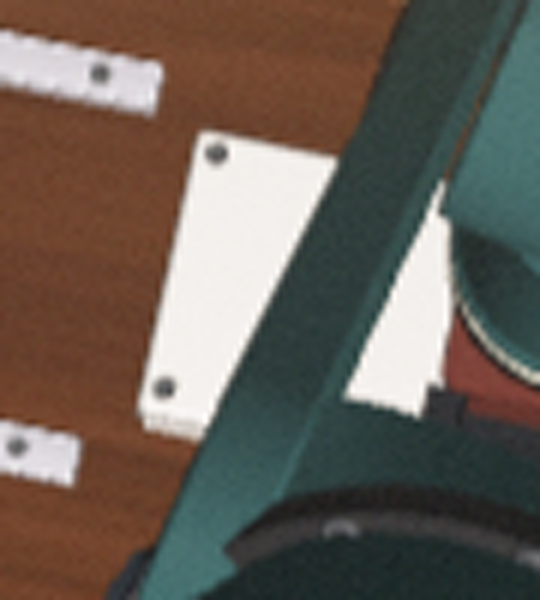

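The top view puts the enclosure about 3.5 mm left of centre and the scene view about 0, both within 1° of square. The side clearance is 10 mm, so I'll push in with a slight 2 mm drift to the right.

Emit:
servo_tool([
  [0, 0, 0, 0.0007, 0.0039, 0, 0.06],
  [0, 0, 0.1, 0.0021, 0.0097, 0, 0.06],
  [0, 0, 0.2, 0.004, 0.0176, 0, 0.06],
  [0, 0, 0.2, 0.0058, 0.0254, 0, 0.06],
  [0, 0, 0.2, 0.0077, 0.0331, 0, 0.06],
  [0, 0, 0.2, 0.0096, 0.0409, 0, 0.06],
  [0, 0, 0.2, 0.0111, 0.0488, 0, 0.06],
  [0, 0, 0.2, 0.0125, 0.0566, 0, 0.06],
  [0, 0, 0.2, 0.014, 0.0645, 0, 0.06],
  [0, 0, 0.2, 0.0154, 0.0724, 0, 0.06],
  [0, 0, 0.2, 0.0169, 0.0803, 0, 0.06],
  [0, 0, 0.2, 0.0183, 0.0881, 0, 0.06],
  [0, 0, 0.2, 0.0194, 0.094, 0, 0.06],
  [0, 0, 0.2, 0.0194, 0.094, 0, 0.06],
])

```text
time_s: 10.85
position: [0.5417, -0.0425, 0.0357]
orientation: [0.144, 1.566, -0.143]
force: [0.2, 0.1, -0.3]
width: 0.0599
```

```bash
python3 look.py a6 0.012
```

```text
t 10.85 pos [ 0.5417 -0.0425  0.0357] guide xy [-0.0535 -0.0015] toolx [ 0.  0. -1.] jaw deg -10.48 F [ 0.18  0.14 -0.29] w 0.05991992383373595 q [-0.21  0.52  1.81  0.    0.81 -0.02]
top [5.53133653e-01 1.24255671e-03 1.50042146e+00] 1.680355920602327 rel [-0.00843524 -0.00474608  0.11242146]
scene [0.55985629 0.03005829 1.39733506] 0.13828853791447307 rel [ 0.02112244 -0.0061186   0.00933506]
```

View pics/a6top.png

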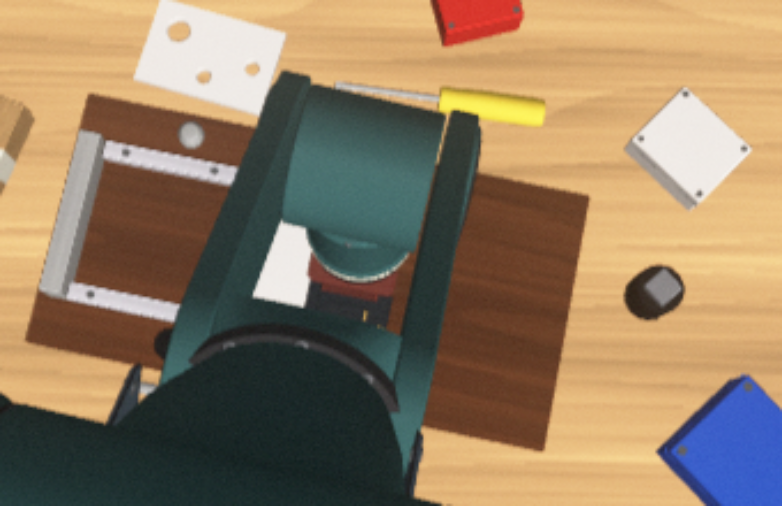

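View pics/a6scene.png

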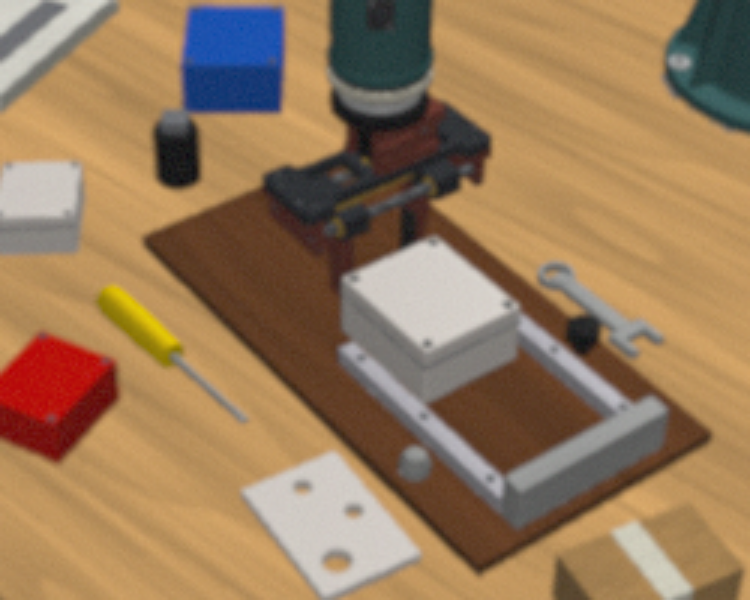

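```bash
cat > corners.py <<'E'
from h import *; from t import *; from plant import imaging
def top(c,px):
    q=back(c,px,.067); r=np.array([rel(G,np.array([p[0],p[1],0]))[:2] for p in q]); print(r.round(4).tolist(),"centre",r.mean(0).round(4)); return r
E
python3 - <<'E'
from corners import *
c=imaging.capture("scene"); v=c["img"]
cv2.imwrite("pics/a7.png",cv2.resize(v[195:300,300:420,::-1],None,fx=6,fy=5.5,interpolation=cv2.INTER_CUBIC))
top(c,[[200+a/3,130+b/3] for a,b in((432,237),(342,287),(428,357),(520,302))])
E
```

```text
[[-0.0364, 0.039], [-0.0276, -0.0563], [0.0752, -0.0513], [0.0667, 0.0451]] centre [ 0.0194 -0.0059]
```

View pics/a7.png

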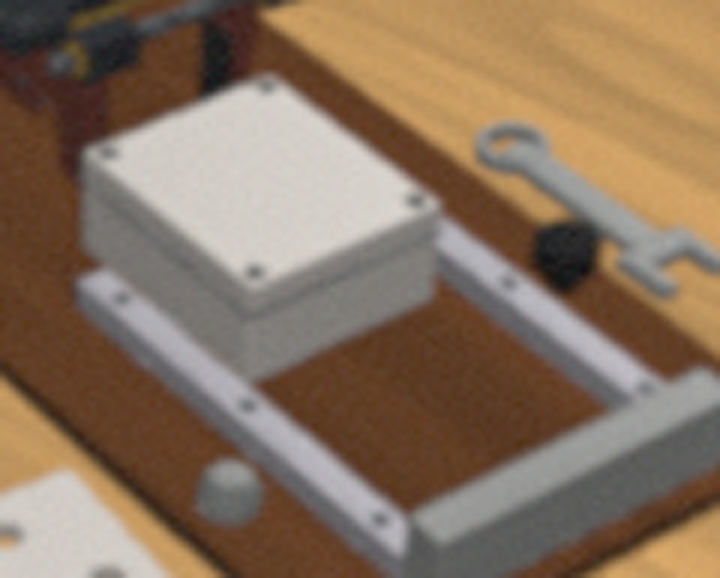

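Side clearance and yaw need a better measurement here, so I'll fit only the bright top face.

```bash
cat > tf.py <<'E'
from m1 import *; from t import pose,tgt,G
TOP=lambda p:[box(p,0,0,.067,.110,.094,0.0)]
def topfit(c,e0,thr):
    im=cv2.medianBlur(c["img"],3); hsv=cv2.cvtColor(im,cv2.COLOR_RGB2HSV)
    near=cv2.dilate(sil(c,TOP(e0),(480,640))[::U,::U],np.ones((17,17)))>0
    m=hullmask(biggest((hsv[:,:,1]<60)&(hsv[:,:,2]>thr)&near)); return fit(c,m,TOP,e0)+(m,)
E
python3 - x <<'E'
from tf import *
c=imaging.capture("scene"); hsv=cv2.cvtColor(c["img"],cv2.COLOR_RGB2HSV)
print("V top/side/rail",hsv[235:245,340:350,2].mean(),hsv[258:262,320:325,2].mean())
x,y=tgt(.015,-.003)
for thr in(170,180,190,200):
    e,f,m=topfit(c,[x,y,G[2]],thr); print(thr,rel(G,e),f,m.sum())
v=c["img"][:,:,::-1].copy()
v=cv2.resize(v[195:300,300:420],None,fx=6,fy=5.5)
for B in TOP(e): cv2.polylines(v,[np.round((cv2.convexHull(proj(c,B).astype(np.float32))-[300,195]+.5)*[6,5.5]).astype(int)],True,(0,255,0),1)
cv2.imwrite("pics/a8.png",v)
# rails in scene: check guide from scene
for s in(1,-1):
    for gx in(-.01,.19):
        p=tgt(gx,s*.057); print(s,gx,proj(c,np.array([[p[0],p[1],.028]])))
E
```

```text
V top/side/rail 204.51 101.7
170 [ 0.01635323 -0.00337628  0.00953563] 0.0790899241603467 1154
180 [ 0.01529277 -0.00325198  0.00913099] 0.11207669881139269 1115
190 [ 0.01460624 -0.00273701  0.0096663 ] 0.1417798756619848 1086
200 [ 0.01389253 -0.00121078  0.02765949] 0.2156441717791411 1019
1 -0.01 [[355.93579086 224.33765765]]
1 0.19 [[411.33857086 270.88224731]]
-1 -0.01 [[318.09790162 242.37892261]]
-1 0.19 [[372.40657487 292.5066574 ]]
```

View pics/a8.png

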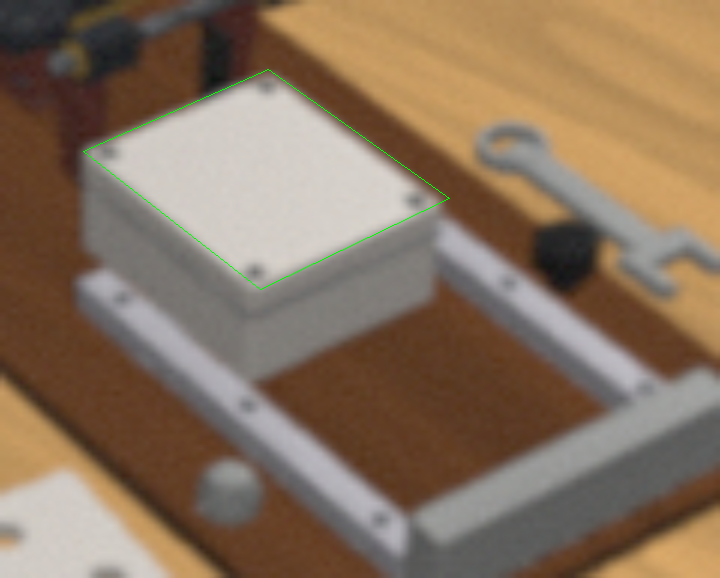

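```bash
python3 - x <<'E'
from tf import *
c=imaging.capture("scene")
q=back(c,[[300+258/6-.5,195+380/5.5-.5],[300+435/6-.5,195+292/5.5-.5]],.012)
for p in q: print(rel(G,np.array([p[0],p[1],0]))[:2])
g=cv2.resize(c["img"][215:290,310:385,::-1],None,fx=8,fy=8,interpolation=cv2.INTER_CUBIC)
for P,z,col in(((-.003),.012,(0,255,0)),(0,.012,(0,0,255))):
    x,y=tgt(.0135,P)
    for s in(-1,1):
        pass
    B=box([x,y,G[2]],0,0,.012,.11,.094,.055)
    h=cv2.convexHull(proj(c,B).astype(np.float32)); cv2.polylines(g,[np.round((h-[310,215]+.5)*8).astype(int)],True,col,1)
for s in(1,-1):
    L=np.array([[*tgt(a,s*.057),.012] for a in(-.01,.19)]); cv2.polylines(g,[np.round((proj(c,L)-[310,215]+.5)*8).astype(int)[:,None]],False,(255,255,0),1)
    L=np.array([[*tgt(a,s*.057),.028] for a in(-.01,.19)]); cv2.polylines(g,[np.round((proj(c,L)-[310,215]+.5)*8).astype(int)[:,None]],False,(255,0,255),1)
cv2.imwrite("pics/a9.png",g)
E
```

```text
[ 0.0677365  -0.04370641]
[0.06505511 0.04693843]
```

View pics/a9.png

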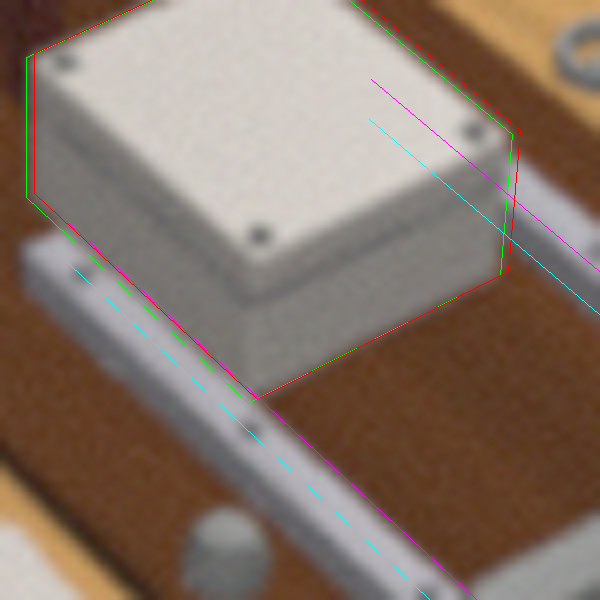

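The box base sits within about 2 mm of centre, and the rails match the overlay in the scene view, so I'll keep going straight in and stop a few millimetres short of the stop.

Emit:
servo_tool([
  [0, 0, 0, 0.0011, 0.0059, 0, 0.06],
  [0, 0, 0, 0.0025, 0.0138, 0, 0.06],
  [0, 0, 0, 0.004, 0.0216, 0, 0.06],
  [0, 0, 0, 0.0055, 0.0295, 0, 0.06],
  [0, 0, 0, 0.0069, 0.0374, 0, 0.06],
  [0, 0, 0, 0.0084, 0.0452, 0, 0.06],
  [0, 0, 0, 0.0098, 0.0531, 0, 0.06],
  [0, 0, 0, 0.0113, 0.061, 0, 0.06],
  [0, 0, 0, 0.0127, 0.0688, 0, 0.06],
  [0, 0, 0, 0.0142, 0.0767, 0, 0.06],
  [0, 0, 0, 0.0156, 0.0846, 0, 0.06],
  [0, 0, 0, 0.0171, 0.0924, 0, 0.06],
  [0, 0, 0, 0.0185, 0.1003, 0, 0.06],
  [0, 0, 0, 0.0196, 0.1062, 0, 0.06],
  [0, 0, 0, 0.0204, 0.1101, 0, 0.06],
  [0, 0, 0, 0.0211, 0.1141, 0, 0.06],
  [0, 0, 0, 0.0216, 0.117, 0, 0.06],
  [0, 0, 0, 0.0216, 0.117, 0, 0.06],
])

```text
time_s: 13.35
position: [0.5633, 0.0743, 0.0356]
orientation: [0.144, 1.566, -0.144]
force: [0.4, 0.2, 0.4]
width: 0.06
```

```bash
python3 - x <<'E'
from tf import *
pose()
c=imaging.capture("scene"); cv2.imwrite("pics/b1.png",cv2.resize(c["img"][200:305,320:440,::-1],None,fx=6,fy=5.5,interpolation=cv2.INTER_CUBIC))
E
```

```text
t 13.35 pos [0.5633 0.0743 0.0356] guide xy [ 0.0652 -0.0014] toolx [ 0.     0.001 -1.   ] jaw deg -10.51 F [0.37 0.18 0.43] w 0.059976280669496375 q [0.01 0.54 1.76 0.   0.84 0.19]
```

View pics/b1.png

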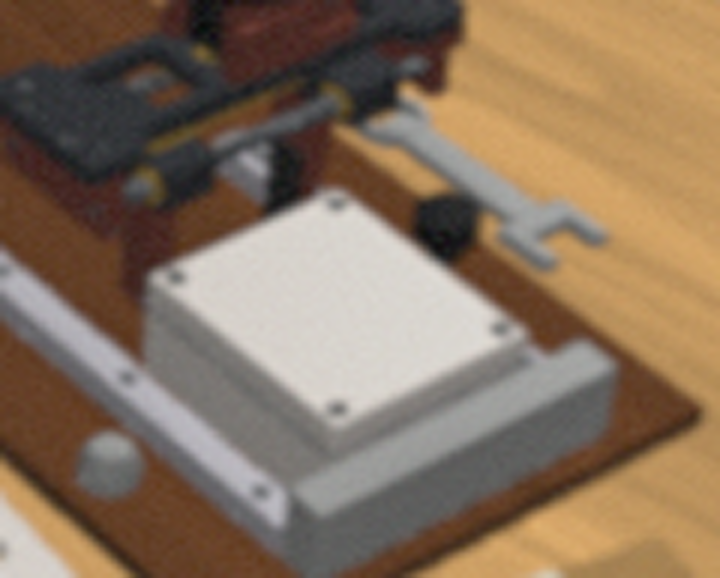

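The box is between the rails, just short of the stop. Now I'll creep in while watching the force.

Emit:
servo_tool([
  [0, 0, 0, 0.0002, 0.001, 0, 0.06],
  [0, 0, 0, 0.0004, 0.002, 0, 0.06],
  [0, 0, 0, 0.0005, 0.003, 0, 0.06],
  [0, 0, 0, 0.0007, 0.0039, 0, 0.06],
  [0, 0, 0, 0.0007, 0.0039, 0, 0.06],
])

```text
time_s: 14.02
position: [0.5637, 0.0771, 0.0355]
orientation: [0.143, 1.566, -0.144]
force: [-0.4, -4.7, 0.3]
width: 0.0599
```

Emit:
servo_tool([
  [0, 0, 0, 0.0001, 0.0005, 0, 0.06],
  [0, 0, 0, 0.0002, 0.001, 0, 0.06],
  [0, 0, 0, 0.0002, 0.001, 0, 0.06],
])

```text
time_s: 14.4
position: [0.5637, 0.0771, 0.0355]
orientation: [0.141, 1.567, -0.145]
force: [-1.3, -9.8, 0.6]
width: 0.0596
```

Emit:
servo_tool([
  [0, 0, 0, 0.0001, 0.0005, 0, 0.06],
  [0, 0, 0, 0.0002, 0.001, 0, 0.06],
  [0, 0, 0, 0.0002, 0.001, 0, 0.06],
  [0, 0, 0, 0.0002, 0.001, 0, 0.06],
])

```text
time_s: 14.9
position: [0.5637, 0.0771, 0.0356]
orientation: [0.14, 1.567, -0.146]
force: [-2.1, -14.3, 1.3]
width: 0.0597
```

```bash
python3 - x <<'E'
from tf import *
pose(); print(arm.get_obs()["ft_torque"])
c=imaging.capture("scene"); cv2.imwrite("pics/b2.png",cv2.resize(c["img"][200:305,320:440,::-1],None,fx=6,fy=5.5,interpolation=cv2.INTER_CUBIC))
E
```

```text
t 14.9 pos [0.5637 0.0771 0.0356] guide xy [ 0.0681 -0.0014] toolx [-0.001 -0.004 -1.   ] jaw deg -10.43 F [ -2.14 -14.28   1.31] w 0.05967137280710696 q [ 0.02  0.54  1.75 -0.    0.84  0.2 ]
[-2.22963574  0.18107206 -0.0175861 ]
```

View pics/b2.png

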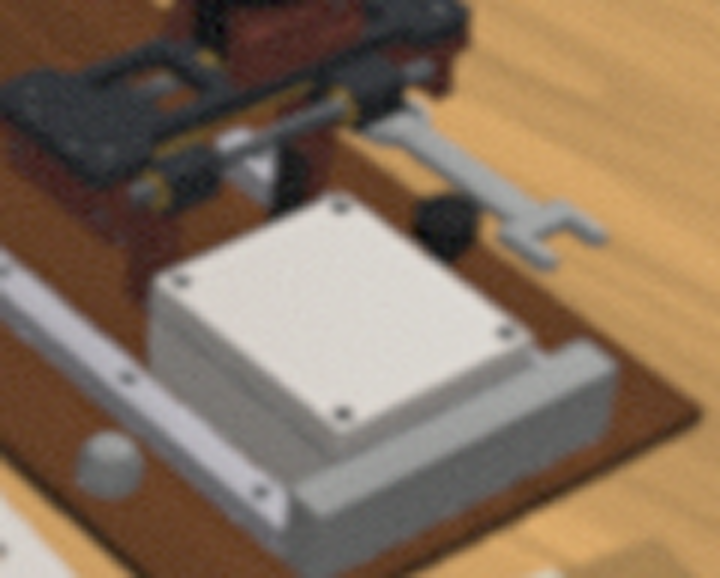

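The box is seated: 14 N with no further travel and almost no moment about z, so both fingers carry the load. I'll retreat straight back, then up, then away.

Emit:
servo_tool([
  [0, 0, 0, -0.0018, -0.0098, 0, 0.06],
  [0, 0, 0, -0.0045, -0.0246, 0, 0.06],
  [0, 0, 0, -0.0082, -0.0442, 0, 0.06],
  [0, 0, 0, -0.0082, -0.0442, 0.05, 0.06],
  [0, 0, 0, -0.0082, -0.0442, 0.1, 0.06],
  [0, 0, 0, -0.0082, -0.0442, 0.15, 0.06],
  [0, 0, 0, -0.02, -0.1, 0.16, 0.06],
  [0, 0, 0, -0.03, -0.15, 0.16, 0.06],
  [0, 0, 0, -0.04, -0.2, 0.16, 0.06],
  [0, 0, 0, -0.05, -0.25, 0.16, 0.06],
  [0, 0, 0, -0.06, -0.3, 0.16, 0.06],
  [0, 0, 0, -0.06, -0.32, 0.16, 0.06],
  [0, 0, 0, -0.06, -0.32, 0.16, 0.06],
  [0, 0, 0, -0.06, -0.32, 0.16, 0.06],
])

```text
time_s: 16.7
position: [0.5042, -0.2389, 0.1954]
orientation: [0.144, 1.567, -0.143]
force: [0.7, -0.2, -0.8]
width: 0.0599
```

```bash
python3 - x <<'E'
from tf import *
pose()
c=imaging.capture("top"); x,y=tgt(.135,0)
for thr in(185,200,215,225):
    e,f,m=topfit(c,[x,y,G[2]],thr); print("top",thr,rel(G,e),f,m.sum())
cv2.imwrite("pics/c1t.png",cv2.resize(c["img"][180:330,180:340,::-1],None,fx=4,fy=4,interpolation=cv2.INTER_CUBIC))
s=imaging.capture("scene")
e,f,m=topfit(s,[x,y,G[2]],170); print("scene",rel(G,e),f)
cv2.imwrite("pics/c1s.png",s["img"][:,:,::-1])
E
```

```text
t 16.7 pos [ 0.5042 -0.2389  0.1954] guide xy [-0.2535 -0.0003] toolx [-0.001  0.001 -1.   ] jaw deg -10.47 F [ 0.7  -0.25 -0.76] w 0.059895944873152425 q [-0.57  0.33  1.63  0.    1.18 -0.38]
top 185 [ 0.13066074  0.00024539 -0.01708325] 0.22918888178005262 3517
top 200 [ 0.13400006  0.00162593 -0.003403  ] 0.031831220505228096 2702
top 215 [0.13392655 0.00120742 0.00088533] 0.037909934028109764 2615
top 225 [0.13409821 0.00134    0.00636357] 0.05785972806416903 2556
scene [ 0.13328108 -0.00328461  0.02811178] 0.14119491665291303
```

View pics/c1t.png

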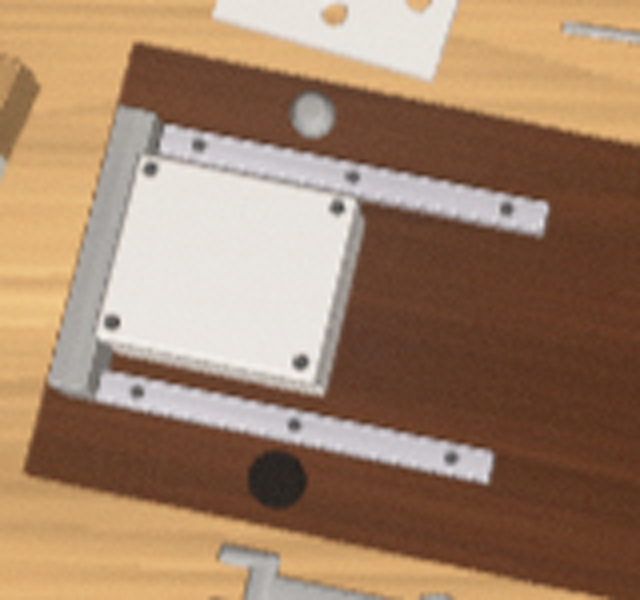

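View pics/c1s.png

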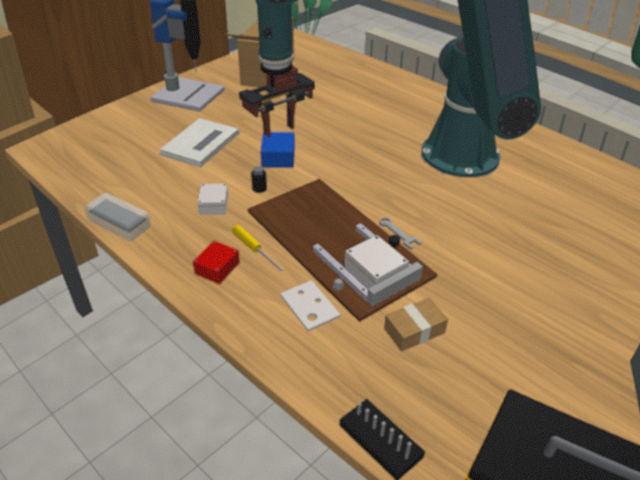

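The top fit gives x = 0.134 (nominal 0.135), y = +1 mm, yaw ≈ 0. The bystanders stand where they were and the arm is clear, so I'm handing in.

```bash
python3 -c "
from plant import arm
print(arm.sign_off())"
```

```text
the job is handed in; nothing more can be done
None
```

The white enclosure is seated against the steel end stop, between the rails. I signed the job off at about 17 s of the 56 s limit; no verdict is reported.

**What I did:** I squared and centred the enclosure with one sideways push on the bare board. I then pushed it from behind with two spread fingertips, looking just before the lane mouth and twice inside. It stopped at the end stop under about 14 N, with almost no turning moment. I backed straight out, then lifted clear.

**Last checks:**
- **Top camera:** guide x was 134 mm (135 nominal), y was +1 mm and yaw about 0. That leaves roughly 9 mm or more to each rail.
- **Surroundings:** every bystander looked undisturbed, and the arm was clear with no load on it.

**What disagreed:**
- **Scene camera:** its final fit gave y −3 mm and yaw 0.03 rad. That fit was poor (14% mismatch), and it had read about 3 mm lower in y than the top camera since the start. I relied on the top view.
- **Top camera fits:** automatic fits failed while the arm hid the box. I used hand-picked corners from both cameras for those mid-push checks.
- **Rails:** I saw no sign of contact, but this rests on pictures between moves and on forces read only at the end of each move.

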